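# Shut the rain-gauge drain stopcock

## Robot

A 6-joint arm with a two-finger parallel gripper is mounted at the origin on the work surface. World frame = base frame: x ahead of the robot, y to its left, z up, the work surface at z = 0. Lengths are in m, angles in rad, forces in N, time in s.
With the tool pointing down it reaches from about 0.425 to 0.925 m from the base axis. Payload 12.5 kg.
Tool frame: the origin (TCP) lies midway between the tips of the shut fingers; the grasp point (between the pads) lies 19 mm behind it; z points along the fingers, y is the direction in which the jaws open and shut (so a half turn about z gives the same grasp; the last joint's range is limited). The gripper opens to 85 mm and grips with 20 to 120 N. Pads are 22 mm wide; open, the fingers measure 114 mm over their backs; the gripper's body (76 mm by 85 mm) begins 54 mm behind the grasp point. The pads swing forward as they close: fully open they stand 13 mm farther back than shut.
Start: joints at [1.14, 0.491, 1.559, -0, 1.092, -0.106], TCP at [0.199, 0.592, 0.231] pointing down, gripper open.
Joint ranges: [-3.1, 3.1], [-0.84, 2.19], [0.05, 2.79], [-1.13, 4.28], [0.06, 2.93], [-2.69, 2.69]. Speed limits (rad/s): [2.22, 2.22, 2.79, 3.14, 3.14, 3.14].

## Interface

Orientations are given as [roll, pitch, yaw] about the fixed x, y, z axes, in that order (R = Rz(yaw) Ry(pitch) Rx(roll)).
In Python, from workcell import bot gives the robot as it stands.
- The arm moves only by the shell command python3 -m pendant 'ROWS' [FORCE]. ROWS is JSON, a list of rows, each a list of 3 entries, a list of its own where there are three numbers: the shift along the tool's x, y, z in m, then the turn, a rotation vector about the tool's x, y, z in degrees, then the finger opening in m, from 0 to 0.0854. A call has 1 to 20 rows; each row shifts and turns the commanded pose from where the row before left it, along the tool's axes as they then stand; what a row does not reach is not made up. A row lasts 1/10 s, in which the tool goes at most 50 mm and 8.59 degrees, less where a joint would pass 70% of its speed; a pose out of reach is approached as far as the arm can. A call is refused whole if a number of a shift passes 0.05 or a number of a turn 8.59, either way. A call with a gripper value outside its range is refused whole. The fingers move at their own pace and stop on an object; FORCE is the grip in N (left out, the last holds). Time passes only in rows, so rows that do not move let the fingers close. It gives the time, the measured TCP pose, the force and the opening at its end, in the units of the state.
- bot.get_state(): the state, without advancing time (a new reading comes with each control period).
- bot.get_image(name): name is "scene" or "top" or "wrist"; returns a dict with "pixels" (400x640x3 uint8, red, green, blue), "fx", "fy", "cx", "cy" (pixels), "cam_to_world" (4x4, takes a point from camera to world coordinates); the wrist camera has in their place "mount" (4x4, takes a point from camera to tool coordinates, whose origin is the TCP and whose axes are the flange's). Camera axes: x right, y up, looking along -z (the intrinsics and any distortion apply to the point x, -y, -z); pixel columns grow to the right and rows downward; lengths in m; the calibration is good to about 2 mm. A picture is of the moment at which its call begins: read the wrist's pose just before it. There is no depth.
- bot.finish_job(): hands the job in, once; it reports no verdict.
The state is a dict: "time": time; "q": joint angles; "joint_vel": joint speeds; "joint_torque": joint torques, N m; "eef_pos": TCP position; "tcp_rot": TCP orientation; "force": force on the tool from outside, world axes, zero at the start; "moment": the same for the moment, N m; "finger_gap": opening from 0.0 (shut) to 1.0 (fully open).
Only numpy, scipy, OpenCV 4.12 (cv2) and the standard library are available. Lean on these libraries where they do the work, as an engineer would, in place of code of your own. Each camera call takes 0.05 s, during which the arm holds its last target. There are 200 camera calls.

## Task

Push the sliding cover of the low valve box along its rails, all the way across onto the closed half of the box, so that the chamber with its two stopcock handles lies fully open. Then push the handle that ends in a round disc fully shut, a quarter turn from in line with the pipe to square across it, as far as its stop. Only push with the fingertips: do not lift the cover or take it off its rails, leave the plain straight handle as it is, and leave the things around the box where they stand.

Things in the scene. Friction and masses are not known exactly. Their poses are not given: they have to be found in the camera images.
- valve_box: Fixed low grey metal box, 192 (x) x 512 (y) x 73 mm high; origin at the centre of its underside. Its -y half is an open chamber, its +y half a closed flat deck. Deck and chamber rims are 65 mm above the underside; rails along both long sides and stops at both ends (inner faces at y = -250 and +250 mm) rise to 73 mm. Pipe stubs 32 mm thick stick out 35 mm at both ends.
- chamber (a point): Centre of the chamber's mouth, 65 mm above the box's underside, at the box's y = -125 mm. Inside, the chamber spans the box's x -80 to +80 mm and y -235 to -15 mm; its floor is 5 mm above the underside. A copper pipe 18 mm thick runs through it along y at x = +15 mm, its top 23 mm above the underside.
- cover: Loose flat steel cover, 0.35 to 0.65 kg, 176 (x) x 240 (y) x 4 mm, origin at the centre of its underside, axes as the box's. It lies on the rims with 2 mm play between the rails, held only by its weight, and slides along y under a few newtons. Starts over the chamber, its centre at box y -128 to -110 mm; against the +y stop its centre is at box y = +130 mm.
- cover_rib (a point): Centre of the upright rib on the cover, at the cover's x = 0, y = -70 mm, 15 mm above its underside. The rib is 100 mm long along x and 10 mm thick along y, and rises 22 mm above the cover's 4 mm plate (top 26 mm above the cover's underside).
- drain_handle (a joint): Angle of the disc-ended handle about its upright pivot, rad: 0 = open, along the box's +y in line with the pipe; grows counter-clockwise seen from above; 1.571 = shut against its stop, along the box's -x, square across the pipe. Starts at 0 to 0.3, stays where it is left, turns with about 0.06 N m (1.5 N at the disc).
- drain_pivot (a point): On the pivot axis of the disc-ended handle at its mid-height, 43 mm above the box's underside, at the box's x = +15 mm and y = -195 or -100 mm (differs from start to start). Brass valve body below: 28 mm across, up to 34 mm above the box's underside; handle hub 24 mm across.
- drain_end (a point): Centre of the round disc at the end of the disc-ended handle, 45 mm from the pivot axis, at mid-height. The disc is 24 mm across and 14 mm thick (36 to 50 mm above the box's underside); the steel arm between hub and disc is 10 mm wide and 10 mm thick.
- feed_handle (a joint): Angle of the plain straight handle in the other valve place, same sense as drain_handle; starts at 0 to 0.3. To be left alone.
- feed_end (a point): Point at mid-height on the plain straight handle, 45 mm from its pivot axis, which is at the other of the two valve places. The handle is a bar 10 mm wide ending square 57 mm from its axis, with no disc; hub, valve body and heights are as at the disc-ended one.
- measuring_cylinder: Bystander: glass measuring cylinder 60 mm across on a 100 mm foot, with a wide brass funnel (136 mm) in its mouth, 325 mm high in all, origin under its foot.
- brown_bottle: Bystander: brown bottle, rubber cap, 58 mm across, 125 mm high, behind the box; origin under its base.
- dish: Bystander: white ceramic evaporation dish, 90 mm across, 32 mm high, in front of the box; origin under its base.
- gauge_rim: Bystander: chrome gauge rim, a ring 127 mm across, 25 mm high, behind the box; origin at the centre of its underside.
- brush: Bystander: small hand brush lying in front of the box.
- sample_jar: Bystander: glass jar 60 mm across, 70 mm high, to the right of the box; origin under its base.

How it is judged:
On the way, in this order (a step that is already met when the one before it is completed fails the run):
1. the cover is pushed across, leaving the whole chamber open (y of cover in the frame of valve_box above 0.108 m), for 0.2 s.
2. the disc-ended handle is pushed shut (value of joint drain_handle above 1.45 rad), for 0.2 s.
At the end, for the whole second after the job is handed in: Cover flat between its rails, its centre over 108 mm to the box's +y side (chamber open); disc-ended handle within 0.12 rad of its shut stop; both at rest; plain handle's end moved under 12 mm, bystanders under 15 mm (measuring cylinder 20 mm) (y of cover in the frame of valve_box above 0.108 m and z of cover in the frame of valve_box between 0.06 and 0.069 m and angle between cover's own z axis and vertical below 0.03 rad and linear speed of cover below 0.01 m/s and value of joint drain_handle above 1.45 rad and not (velocity of joint drain_handle above 0.05 rad/s) and distance of feed_end from where it was at the start of the episode below 0.012 m and distance of measuring_cylinder from where it was at the start of the episode below 0.02 m and distance of each of brown_bottle, dish, gauge_rim, brush, sample_jar from where it was at the start of the episode below 0.015 m); the robot touches nothing.
It fails at once if the cover is lifted, tipped up or comes off its rails (z of cover in the frame of valve_box above 0.075 m or z of cover in the frame of valve_box below 0.055 m or angle between cover's own z axis and vertical above 0.12 rad).
It fails at once if the plain handle is moved (its end by more than 12 mm) (distance of feed_end from where it was at the start of the episode above 0.012 m).
It fails at once if a bystander is moved or lifted (more than 15 mm; the measuring cylinder 20 mm) (distance of measuring_cylinder from where it was at the start of the episode above 0.02 m or distance of any of brown_bottle, dish, gauge_rim, brush, sample_jar from where it was at the start of the episode above 0.015 m).
It also fails if it takes over 50 s, if anything falls off the work surface, if the arm or the gripper's body presses on something with over 40 N, if the wrist force passes 120 N, or if a joint passes its speed limit or range.

## Working session

There is one attempt and no reset: what is moved stays moved. The work goes in short steps, Python scripts to look and compute and a shell command to move; the robot and the scene stay as the last step left them, time stands still between calls to the robot, and variables do not carry over. Pictures are saved under pics/ and viewed, about 8 in all and at most 12, crops included, and the job is handed in when it is done.

```bash
mkdir -p pics
python3 - <<'E'
from workcell import bot
import cv2
print(bot.get_state())
for n in("scene","top"):
    d=bot.get_image(n);cv2.imwrite(f"pics/{n}0.png",d["pixels"][:,:,::-1].copy())
    print(n,d["fx"],d["fy"],d["cx"],d["cy"],d["cam_to_world"],[k for k in d])
E
```

```text
{'time': 0.0, 'q': array([ 1.14041806e+00,  4.91555197e-01,  1.55946586e+00,  6.23957843e-07,
        1.09169331e+00, -1.05624234e-01]), 'joint_vel': array([ 0.00157283,  0.00079673, -0.00066167, -0.00093388,  0.00135591,
        0.00054691]), 'joint_torque': array([-2.50445613e-03, -6.18451023e+01, -2.61597294e+01, -1.93353671e-04,
        4.01662808e-03,  5.16852856e-05]), 'eef_pos': array([0.19931771, 0.59212133, 0.2307248 ]), 'tcp_rot': array([-3.14047725e+00, -1.18810328e-04,  2.81683826e+00]), 'force': array([ 0.60366825, -0.64347805,  0.33276085]), 'moment': array([ 0.02197931, -0.03156301,  0.04196552]), 'finger_gap': 0.998775529281214}
scene 477.688591473152 477.688591473152 324.28393152297144 195.03901780167834 [[-0.1453075  -0.57460107  0.80543115  1.88824292]
 [ 0.98916222 -0.06703613  0.13063023  0.26254988]
 [-0.02106728  0.81568362  0.57811453  1.020059  ]
 [ 0.          0.          0.          1.        ]] ['pixels', 'fx', 'fy', 'cx', 'cy', 'cam_to_world']
top 455.9710182016427 455.9710182016427 325.54507166690445 201.17284238999557 [[-2.37650303e-02  9.96145483e-01 -8.44357786e-02  4.30270222e-01]
 [-9.99714213e-01 -2.38989845e-02 -5.75904013e-04  4.19994451e-02]
 [-2.59161355e-03  8.43979616e-02  9.96428757e-01  1.69725410e+00]
 [ 0.00000000e+00  0.00000000e+00  0.00000000e+00  1.00000000e+00]] ['pixels', 'fx', 'fy', 'cx', 'cy', 'cam_to_world']
```

View pics/top0.png

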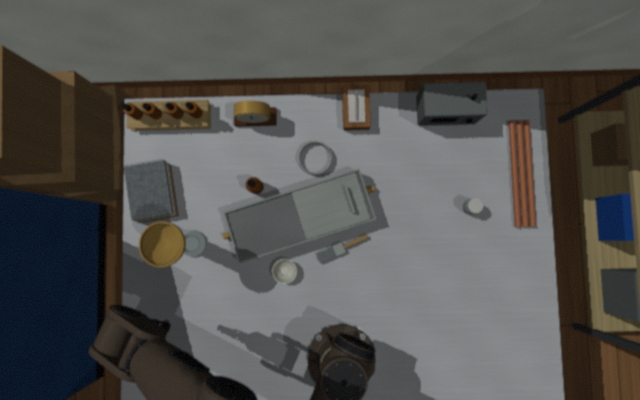

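View pics/scene0.png

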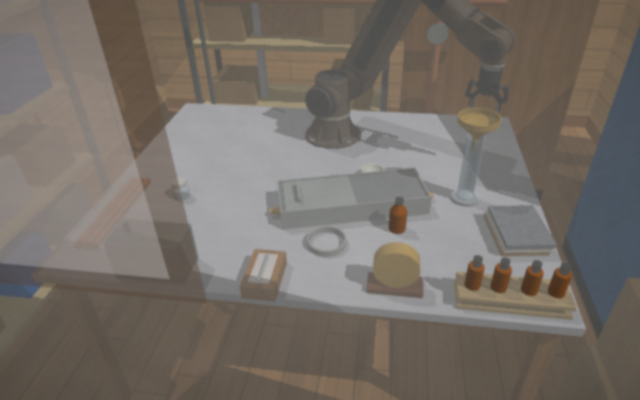

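The top view shows the box at about (300,215), with its rib end at (350,200), pointing toward world −y. The cylinder foot is at (195,243), near the box's +y end, and the dish (285,270) and brush (343,247) are in front. Next, an enlarged crop.

Run:
```python
import cv2
im=cv2.imread("pics/top0.png")[160:270,215:390]
im=cv2.resize(im,None,fx=4.5,fy=4.5,interpolation=cv2.INTER_CUBIC)
im=cv2.convertScaleAbs(im,alpha=1.6,beta=-40)
cv2.imwrite("pics/crop0.png",im)
```

```text
(no output)
```

View pics/crop0.png

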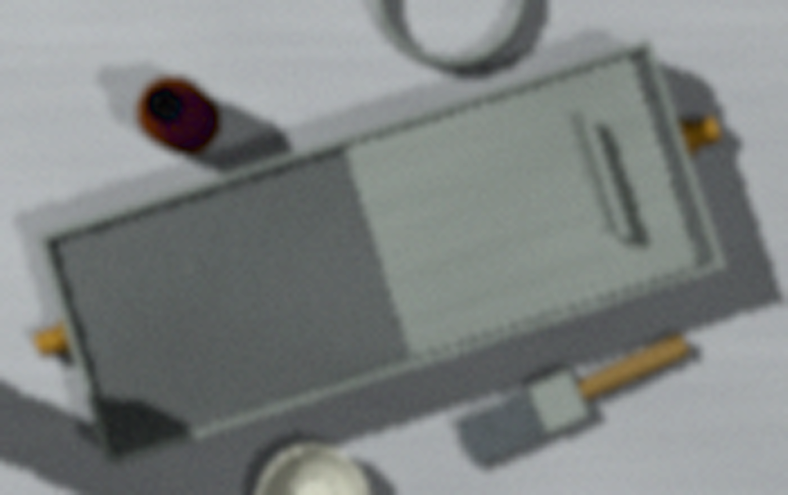

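Crop corners of the box rim: TL (48,240), TR (645,46), BR (722,266), BL (112,460). The rib ends are at about (588,118) and (630,243), and the cover's inner edge runs (348,148)–(408,355).

```bash
cat > h.py <<'E'
import numpy as np, cv2, json
from workcell import bot
from scipy.spatial.transform import Rotation as Ro
def topray(u,v,z,d):
    T=np.array(d["cam_to_world"]);c=np.array([(u-d["cx"])/d["fx"],-(v-d["cy"])/d["fy"],-1])
    r=T[:3,:3]@c;o=T[:3,3];return o+r*(z-o[2])/r[2]
E
python3 - <<'E'
from h import *
d=bot.get_image("top")
P=lambda u,v,z:topray(215+(u+.5)/4.5-.5,160+(v+.5)/4.5-.5,z,d)
TL,TR,BR,BL=[P(*p,.073) for p in((48,240),(645,46),(722,266),(112,460))]
for a,b in((TL,TR),(TR,BR),(BR,BL),(BL,TL)):print(np.linalg.norm(a-b),np.degrees(np.arctan2(*(b-a)[1::-1])))
c=(TL+TR+BR+BL)/4;print("centre",c,TL,TR,BR,BL)
# fit
src=np.array([[.096,.256],[.096,-.256],[-.096,-.256],[-.096,.256]]);dst=np.array([TL,TR,BR,BL])[:,:2]
A=src-src.mean(0);B=dst-dst.mean(0)
yaw=np.arctan2((A[:,0]*B[:,1]-A[:,1]*B[:,0]).sum(),(A*B).sum());R=np.array([[np.cos(yaw),-np.sin(yaw)],[np.sin(yaw),np.cos(yaw)]])
print("yaw",yaw,np.degrees(yaw)); print("resid",(dst-c[:2])@R-src)
for n,p,z in(("rib",(588,118),.091),("rib",(630,243),.091),("edge",(348,148),.069),("edge",(408,355),.069),("bottle",(165,100),.125),("dish",(312,475),.032)):
    w=P(*p,z);print(n,w,(w[:2]-c[:2])@R)
np.save("box.npy",[c[0],c[1],yaw])
w=topray(162,244,.325,d);print("funnel",w,(w[:2]-c[:2])@R)
print(bot.get_state()["time"])
E
```

```text
0.49908182630614556 -73.25158549299232
0.1857495740513938 -162.55213630199302
0.504302375260203 106.23613947336965
0.1812506137811691 15.821252404143259
centre [0.51835    0.13647883 0.073     ] [0.53433675 0.40171165 0.073     ] [ 0.67815704 -0.07619879  0.073     ] [ 0.50095377 -0.13189354  0.073     ] [0.35995246 0.352296   0.073     ]
yaw 0.28814456941011307 16.509467716813884
resid [[-0.00530013 -0.006245  ]
 [-0.00321877  0.00667751]
 [ 0.00305657  0.00363542]
 [ 0.00546233 -0.00406794]]
rib [ 0.61926228 -0.02830247  0.091     ] [ 0.04992542 -0.18666445]
rib [ 0.51991362 -0.05850126  0.091     ] [-0.05390908 -0.18738594]
edge [0.6023794  0.16279758 0.069     ] [0.0880442  0.00135475]
edge [0.43667247 0.11823009 0.069     ] [-0.08349601  0.00571422]
bottle [0.63710533 0.29927071 0.125     ] [0.16012056 0.12233328]
dish [0.34238291 0.1991672  0.032     ] [-0.15089807  0.11010914]
funnel [0.42944496 0.53622825 0.325     ] [0.02835856 0.40853335]
0.15
```

Box centre is about (0.518, 0.136) with yaw 16.5°, and the cover is at about y=-0.117. I'll raise the tool, fly in a straight line that clears the funnel by more than 0.1 m, and then turn it.

```bash
python3 -m pendant '[[[0,0,-0.05],[0,0,0],0.05],[[0,0,-0.05],[0,0,0],0.05],[[0,0,-0.05],[0,0,0],0.05]]'
python3 -m pendant '[[[-0.0287,-0.0255,0],[0,0,0],0.05],[[-0.0287,-0.0255,0],[0,0,0],0.05],[[-0.0287,-0.0255,0],[0,0,0],0.05],[[-0.0287,-0.0255,0],[0,0,0],0.05],[[-0.0287,-0.0255,0],[0,0,0],0.05],[[-0.0287,-0.0255,0],[0,0,0],0.05],[[-0.0287,-0.0255,0],[0,0,0],0.05],[[-0.0287,-0.0255,0],[0,0,0],0.05],[[-0.0287,-0.0255,0],[0,0,0],0.05],[[-0.0287,-0.0255,0],[0,0,0],0.05],[[-0.0287,-0.0255,0],[0,0,0],0.05],[[-0.0287,-0.0255,0],[0,0,0],0.05],[[-0.0287,-0.0255,0],[0,0,0],0.05],[[-0.0287,-0.0255,0],[0,0,0],0.05],[[-0.0287,-0.0255,0],[0,0,0],0.05],[[-0.0287,-0.0255,0],[0,0,0],0.05],[[-0.0287,-0.0255,0],[0,0,0],0.05],[[-0.0287,-0.0255,0],[0,0,0],0.05],[[-0.0287,-0.0255,0],[0,0,0],0.05],[[-0.0287,-0.0255,0],[0,0,0],0.05]]'
python3 -m pendant '[[[0,0,0],[0,0,7.84],0.05],[[0,0,0],[0,0,7.84],0.05],[[0,0,0],[0,0,7.84],0.05],[[0,0,0],[0,0,7.84],0.05],[[0,0,0],[0,0,7.84],0.05],[[0,0,0],[0,0,7.84],0.05],[[0,0,0],[0,0,7.84],0.05],[[0,0,0],[0,0,0],0.05]]'
python3 - <<'E'
from h import *
s=bot.get_state();d=bot.get_image("wrist");cv2.imwrite("pics/w1.png",d["pixels"][:,:,::-1].copy())
print(s["eef_pos"],s["tcp_rot"],s["finger_gap"]);print({k:v for k,v in d.items() if k!="pixels"})
E
```

```text
time: 0.45
eef_pos: [0.1993, 0.592, 0.3829]
tcp_rot: [-3.141, -0.0, 2.817]
force: [-0.2, 0.4, -0.3]
finger_gap: 0.584
time: 2.45
eef_pos: [0.5812, -0.0757, 0.3811]
tcp_rot: [3.141, -0.0, 2.817]
force: [0.8, 0.9, 0.7]
finger_gap: 0.589
time: 3.25
eef_pos: [0.5806, -0.0742, 0.381]
tcp_rot: [-3.141, -0.0, 1.857]
force: [0.6, 0.9, 0.0]
finger_gap: 0.589
[ 0.58058578 -0.07416641  0.38104689] [-3.14118653e+00 -2.98011057e-04  1.85695910e+00] 0.5888206604319051
{'fx': 324.11294838511236, 'fy': 324.11294838511236, 'cx': 316.7737621495875, 'cy': 201.10836753230984, 'mount': array([[-2.81288088e-04,  9.49066922e-01,  3.15074433e-01,
         8.09729510e-02],
       [ 9.99999759e-01,  6.71555257e-05,  6.90481073e-04,
        -9.99695240e-04],
       [ 6.34153758e-04,  3.15074551e-01, -9.49066713e-01,
        -1.43700093e-01],
       [ 0.00000000e+00,  0.00000000e+00,  0.00000000e+00,
         1.00000000e+00]])}
```

View pics/w1.png

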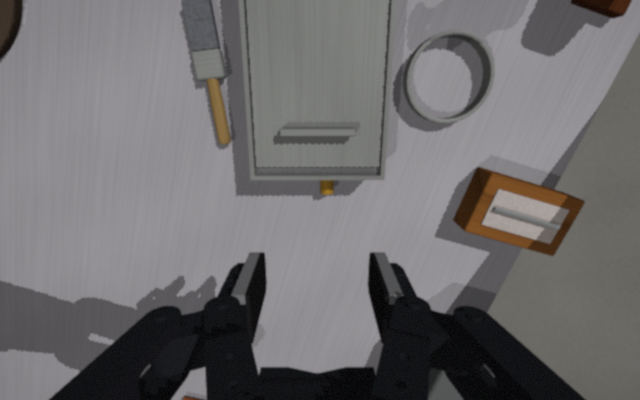

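In the wrist view, the −y end wall's outer rim corners are at (249,181) and (386,180). The rib's top runs (278,133)–(357,133), and the fingers point down at (255,270) and (378,270).

```bash
cat >> h.py <<'E'
def wray(u,v,z,d,s):
    M=np.array(d["mount"]);R=Ro.from_euler("xyz",s["tcp_rot"]).as_matrix()
    c=np.array([(u-d["cx"])/d["fx"],-(v-d["cy"])/d["fy"],-1])
    r=R@M[:3,:3]@c;o=R@M[:3,3]+s["eef_pos"];return o+r*(z-o[2])/r[2]
def tobox(p,b=None):
    b=np.load("box.npy") if b is None else b
    x,y=p[0]-b[0],p[1]-b[1];c,s=np.cos(b[2]),np.sin(b[2]);return np.array([c*x+s*y,-s*x+c*y])
E
python3 - <<'E'
from h import *
s=bot.get_state();d=bot.get_image("wrist")
for n,u,v,z in(("cornL",249,181,.073),("cornR",386,180,.073),("ribL",277,137,.091),("ribR",357,137,.091),("ribtop far",317,127.5,.091),("railL top",240,2,.073),("railR top",392,2,.073)):
    w=wray(u,v,z,d,s);print(n,w,tobox(w))
print(tobox(s["eef_pos"]))
E
```

```text
cornL [ 0.49682599 -0.13936426  0.073     ] [-0.09902401 -0.25835429]
cornR [ 0.68516231 -0.08140231  0.073     ] [ 0.09801899 -0.25630219]
ribL [ 0.52126459 -0.06432608  0.091     ] [-0.05426906 -0.19335453]
ribR [ 0.62268287 -0.03396231  0.091     ] [ 0.05159661 -0.19306299]
ribtop far [ 0.56844562 -0.03734308  0.091     ] [-0.00136532 -0.18089157]
railL top [0.43587538 0.07777277 0.073     ] [-0.09575715 -0.03284864]
railR top [0.61355343 0.13090239 0.073     ] [ 0.08969378 -0.03240085]
[-1.73093062e-04 -2.19647504e-01]
```

```bash
python3 -m pendant '[[[0,0,0.05],[0,0,0],0.05],[[0,0,0.05],[0,0,0],0.05],[[0,0,0.05],[0,0,0],0.05],[[0,0,0.05],[0,0,0],0.05],[[0,0,0.04],[0,0,0],0.05],[[0,0,0.03],[0,0,0],0.05],[[0,0,0.02],[0,0,0],0.05],[[0,0,0.01],[0,0,0],0.05],[[0,0,0.008],[0,0,0],0.05],[[0,0,0],[0,0,0],0.05]]'
python3 -m pendant '[[[0.005,0,0],[0,0,0],0.05],[[0.005,0,0],[0,0,0],0.05],[[0.005,0,0],[0,0,0],0.05],[[0.005,0,0],[0,0,0],0.05],[[0.005,0,0],[0,0,0],0.05],[[0.005,0,0],[0,0,0],0.05]]'
python3 - <<'E'
from h import *
s=bot.get_state();d=bot.get_image("wrist");cv2.imwrite("pics/w2.png",d["pixels"][:,:,::-1].copy());print(s["eef_pos"],tobox(s["eef_pos"]),s["force"])
E
```

```text
time: 4.35
eef_pos: [0.5807, -0.0741, 0.073]
tcp_rot: [-3.141, -0.0, 1.86]
force: [0.0, -0.9, 1.0]
finger_gap: 0.584
time: 4.95
eef_pos: [0.5728, -0.0455, 0.074]
tcp_rot: [3.14, 0.001, 1.859]
force: [2.1, -5.7, 3.4]
finger_gap: 0.586
[ 0.57280647 -0.04549938  0.0739959 ] [ 0.00049795 -0.18995086] [ 2.12468645 -5.66801879  3.44268777]
```

View pics/w2.png

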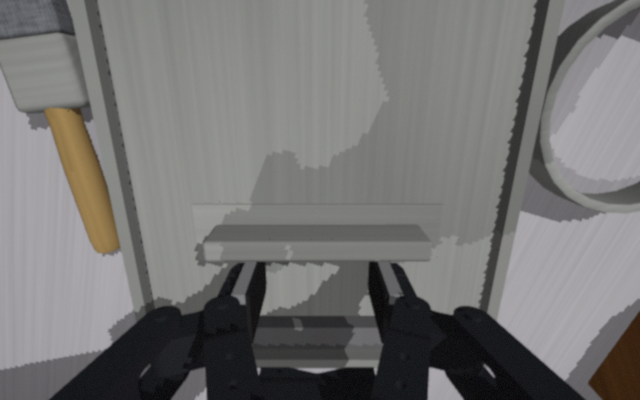

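The fingers sit against the rib at (235–400, 262). The 6 N reading fits sliding, and the cover is between the rails. I'll keep pushing.

```bash
python3 -m pendant '[[[0.015,0,0],[0,0,0],0.05],[[0.015,0,0],[0,0,0],0.05],[[0.015,0,0],[0,0,0],0.05],[[0.015,0,0],[0,0,0],0.05],[[0.015,0,0],[0,0,0],0.05],[[0.015,0,0],[0,0,0],0.05],[[0.015,0,0],[0,0,0],0.05]]'
python3 -m pendant '[[[0.015,0,0],[0,0,0],0.05],[[0.015,0,0],[0,0,0],0.05],[[0.015,0,0],[0,0,0],0.05],[[0.015,0,0],[0,0,0],0.05],[[0.015,0,0],[0,0,0],0.05],[[0.015,0,0],[0,0,0],0.05],[[0.01,0,0],[0,0,0],0.05],[[0.008,0,0],[0,0,0],0.05]]'
python3 -m pendant '[[[0.003,0,0],[0,0,0],0.05],[[0.003,0,0],[0,0,0],0.05],[[0.003,0,0],[0,0,0],0.05]]'
python3 -c "
from h import *
s=bot.get_state();print(tobox(s['eef_pos']),s['force'])"
```

```text
time: 5.7
eef_pos: [0.5427, 0.0555, 0.0739]
tcp_rot: [3.14, 0.001, 1.859]
force: [1.9, -6.1, 4.6]
finger_gap: 0.582
time: 6.5
eef_pos: [0.5118, 0.1592, 0.0739]
tcp_rot: [3.14, 0.001, 1.86]
force: [2.0, -6.8, 5.6]
finger_gap: 0.584
time: 6.8
eef_pos: [0.5094, 0.1673, 0.0738]
tcp_rot: [3.14, 0.001, 1.859]
force: [2.5, -6.4, 5.2]
finger_gap: 0.589
[0.00020746 0.03204767] [ 2.52887733 -6.43026378  5.24907548]
```

```bash
python3 -m pendant '[[[0.003,0,0],[0,0,0],0.05],[[0.003,0,0],[0,0,0],0.05]]'
python3 -m pendant '[[[0.002,0,0],[0,0,0],0.05],[[0,0,0],[0,0,0],0.05]]'
```

```text
time: 7.0
eef_pos: [0.5078, 0.1729, 0.0738]
tcp_rot: [3.14, 0.001, 1.859]
force: [1.9, -7.2, 6.5]
finger_gap: 0.587
time: 7.2
eef_pos: [0.5071, 0.1751, 0.0737]
tcp_rot: [3.141, 0.0, 1.859]
force: [1.9, -3.5, 3.4]
finger_gap: 0.585
```

```bash
python3 -m pendant '[[[-0.01,0,0],[0,0,0],0.05],[[-0.02,0,-0.02],[0,0,0],0.0],[[-0.03,0,-0.04],[0,0,0],0],[[-0.04,0,-0.04],[0,0,0],0],[[-0.04,0,-0.04],[0,0,0],0],[[-0.04,0,0],[0,0,0],0],[[-0.04,0,0],[0,0,0],0],[[-0.04,0,0],[0,0,0],0],[[0,0,0],[0,0,0],0]]'
python3 - <<'E'
from h import *
s=bot.get_state();d=bot.get_image("wrist");cv2.imwrite("pics/w3.png",d["pixels"][:,:,::-1].copy());print(s["eef_pos"],tobox(s["eef_pos"]),s["force"],s["finger_gap"])
E
```

```text
time: 8.1
eef_pos: [0.5787, -0.0695, 0.2036]
tcp_rot: [-3.142, 0.0, 1.855]
force: [0.1, 0.1, -0.3]
finger_gap: 0.001
[ 0.57867967 -0.06951306  0.20355867] [-0.00069505 -0.21464352] [ 0.06279518  0.13190138 -0.26387308] 0.000885933215012286
```

View pics/w3.png

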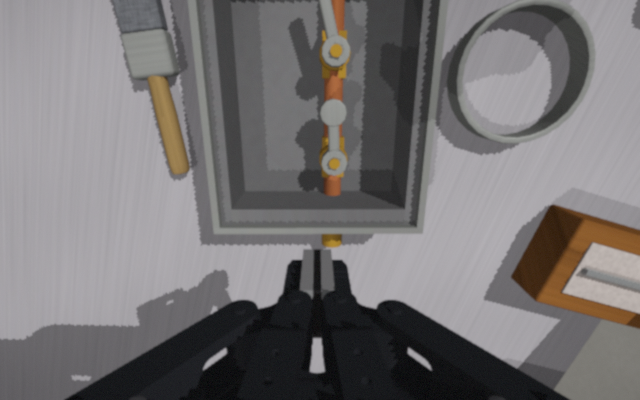

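The disc-ended handle is the near one (box y −0.195): pivot (334,162), disc (333,112). The plain handle is at (335,50), turned slightly left. The cover is clear of the chamber, which is fully open.

```bash
python3 - <<'E'
from h import *
s=bot.get_state();d=bot.get_image("wrist")
pts=[wray(u,v,z,d,s) for u,v,z in((334,162,.05),(333,112,.05),(335,50,.05),(214,233,.073),(423,231,.073))]
for w in pts:print(w,tobox(w))
print(s["time"])
d=bot.get_image("top");cv2.imwrite("pics/t2.png",cv2.resize(d["pixels"][160:270,215:390,::-1],None,fx=4.5,fy=4.5,interpolation=cv2.INTER_CUBIC))
E
python3 -m pendant '[[[0,0,0],[0,0,8.5],0],[[0,0,0],[0,0,8.5],0],[[0,0,0],[0,0,8.5],0],[[0,0,0],[0,0,8.5],0],[[0,0,0],[0,0,8.5],0],[[0,0,0],[0,0,8.5],0],[[0,0,0],[0,0,8.5],0],[[0,0,0],[0,0,8.5],0],[[0,0,0],[0,0,8.5],0],[[0,0,0],[0,0,8.5],0],[[0,0,0],[0,0,5],0],[[0,0,0],[0,0,0],0]]'
```

```text
[ 0.58621084 -0.04353499  0.05      ] [ 0.01390791 -0.19187662]
[ 0.57205083 -0.00096599  0.05      ] [ 0.01242868 -0.14703872]
[0.55883416 0.04734906 0.05      ] [ 0.01348676 -0.09695973]
[ 0.49730261 -0.13379007  0.073     ] [-0.09698301 -0.25314535]
[ 0.68127452 -0.0777486   0.073     ] [ 0.09532977 -0.2516943 ]
8.15
time: 9.45
eef_pos: [0.5777, -0.064, 0.204]
tcp_rot: [-3.141, 0.0, 0.289]
force: [-0.8, 0.0, -0.1]
finger_gap: -0.0
```

```bash
python3 -m pendant '[[[0.0225,-0.0305,0],[0,0,0],0],[[0.0225,-0.0305,0],[0,0,0],0],[[0,0,0.05],[0,0,0],0],[[0,0,0.04],[0,0,0],0],[[0,0,0.03],[0,0,0],0],[[0,0,0],[0,0,0],0]]'
python3 - <<'E'
from h import *
s=bot.get_state();d=bot.get_image("wrist");cv2.imwrite("pics/w4.png",d["pixels"][:,:,::-1].copy());print(s["eef_pos"],tobox(s["eef_pos"]),s["force"],s["finger_gap"])
E
```

```text
time: 10.05
eef_pos: [0.6017, 0.007, 0.0805]
tcp_rot: [-3.139, 0.006, 0.292]
force: [-0.1, 0.5, 0.5]
finger_gap: 0.001
[0.60171624 0.00699543 0.08049289] [ 0.04313349 -0.14783566] [-0.07797335  0.46647712  0.46648749] 0.0009223531412355362
```

View pics/w4.png

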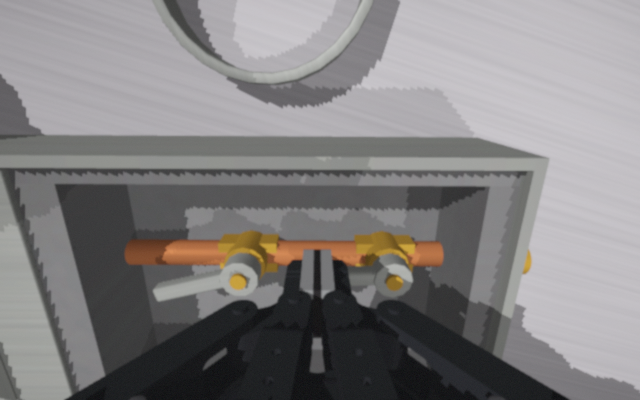

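View pics/t2.png

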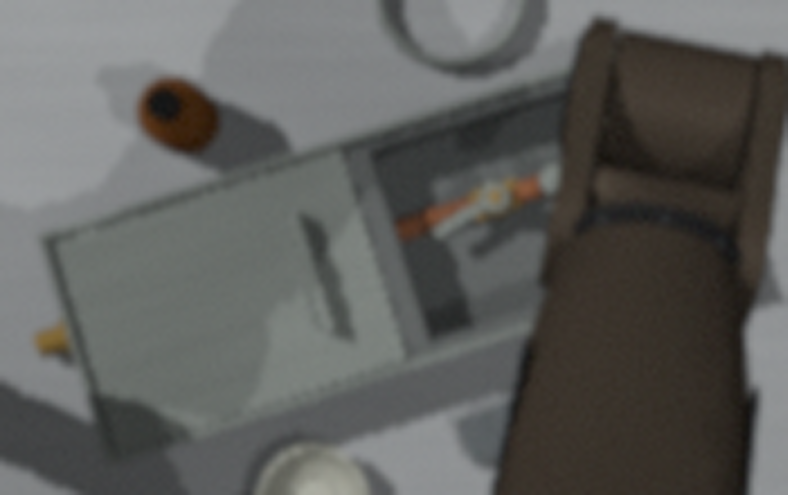

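The finger is in the gap between the valves and beside the disc, and the cover lies on the deck half. Now I'll descend and push along the arc.

```bash
python3 -m pendant '[[[0,0,0.02],[0,0,0],0],[[0,0,0.015],[0,0,0],0],[[0,0,0.007],[0,0,0],0],[[0,0,0],[0,0,0],0]]'
python3 -m pendant '[[[-0.008,-0.001,0],[0,0,0],0],[[-0.008,-0.001,0],[0,0,0],0],[[-0.008,-0.001,0],[0,0,0],0],[[-0.009,-0.001,0],[0,0,0],0]]'
python3 -m pendant '[[[-0.008,0.0017,0],[0,0,0],0],[[-0.008,0.0017,0],[0,0,0],0],[[-0.008,0.0016,0],[0,0,0],0],[[-0.005,0.004,0],[0,0,0],0],[[-0.005,0.004,0],[0,0,0],0]]'
python3 -c "
from h import *
s=bot.get_state();print(tobox(s['eef_pos']),s['force'])"
```

```text
time: 10.5
eef_pos: [0.6037, 0.0061, 0.042]
tcp_rot: [-3.141, 0.0, 0.289]
force: [0.1, 0.3, 0.9]
finger_gap: -0.003
time: 10.9
eef_pos: [0.5708, 0.0002, 0.0426]
tcp_rot: [3.141, -0.002, 0.288]
force: [3.0, 1.1, 0.8]
finger_gap: -0.0
time: 11.4
eef_pos: [0.5429, -0.0223, 0.0429]
tcp_rot: [3.14, -0.003, 0.288]
force: [6.1, 0.8, 6.0]
finger_gap: 0.002
[-0.02156978 -0.15921792] [6.05969227 0.77432404 5.99326811]
```

Force is 6 N sideways plus 6 N upward, more than I expected, so I'll look before going on.

Run:
```python
from h import *
s=bot.get_state();d=bot.get_image("wrist");cv2.imwrite("pics/w5.png",cv2.resize(d["pixels"][150:350,200:480,::-1],None,fx=2.8,fy=2.8,interpolation=cv2.INTER_CUBIC));print(s["eef_pos"],s["force"],s["moment"])
```

```text
[ 0.54291504 -0.02230455  0.04285158] [6.05969227 0.77432404 5.99326811] [ 0.02872917 -0.87593889  0.09450086]
```

View pics/w5.png

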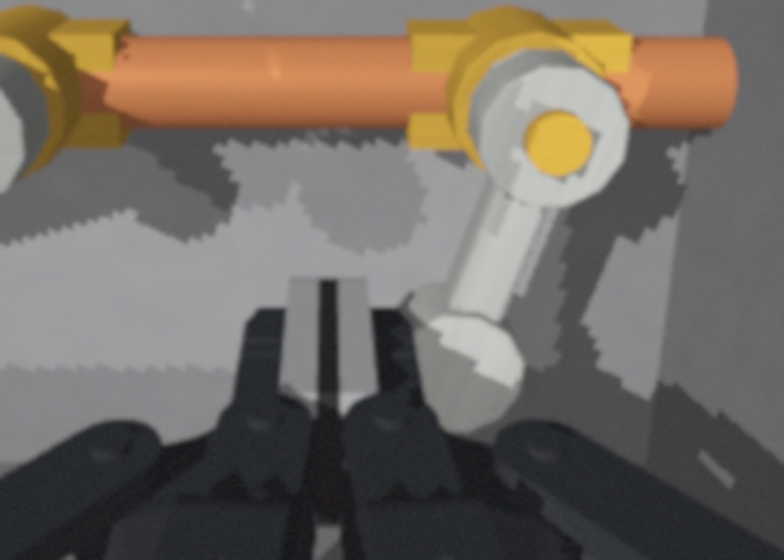

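The handle is turned about 70°, and the finger's side bears on the disc at (425,340). I'll finish by pushing toward the box's −y.

```bash
python3 -m pendant '[[[-0.002,0.003,0],[0,0,0],0],[[-0.001,0.003,0],[0,0,0],0]]'
python3 -m pendant '[[[0,0.003,0],[0,0,0],0],[[0,0,0],[0,0,0],0]]'
python3 -m pendant '[[[0,0.002,0],[0,0,0],0],[[0,0,0],[0,0,0],0]]'
python3 -c "
from h import *
s=bot.get_state();print(tobox(s['eef_pos']),s['force'])"
```

```text
time: 11.65
eef_pos: [0.5415, -0.0287, 0.0428]
tcp_rot: [3.141, -0.002, 0.288]
force: [2.7, 2.2, 7.3]
finger_gap: -0.003
time: 11.85
eef_pos: [0.5415, -0.0316, 0.0426]
tcp_rot: [3.142, -0.0, 0.288]
force: [-1.6, -0.9, 10.3]
finger_gap: 0.003
time: 12.05
eef_pos: [0.5416, -0.0333, 0.0426]
tcp_rot: [-3.141, 0.001, 0.288]
force: [-2.5, 0.3, 11.7]
finger_gap: 0.003
[-0.02596167 -0.16939561] [-2.52825362  0.27616594 11.72164016]
```

An upward force is building, so the finger's shoulder is probably riding on the disc edge. I'll back off, go 5 mm deeper and look again.

```bash
python3 -m pendant '[[[0,-0.006,0],[0,0,0],0],[[0,-0.006,0],[0,0,0],0],[[0,0,0.005],[0,0,0],0],[[0,0,0],[0,0,0],0]]'
python3 - <<'E'
from h import *
s=bot.get_state();d=bot.get_image("wrist");cv2.imwrite("pics/w6.png",cv2.resize(d["pixels"][150:350,200:480,::-1],None,fx=2.8,fy=2.8,interpolation=cv2.INTER_CUBIC));print(s["eef_pos"],tobox(s["eef_pos"]),s["force"])
E
```

```text
time: 12.45
eef_pos: [0.5382, -0.0215, 0.0362]
tcp_rot: [-3.141, 0.002, 0.288]
force: [-0.3, 0.2, -0.6]
finger_gap: -0.0
[ 0.53821463 -0.02148793  0.03620186] [-0.02584435 -0.15709924] [-0.30358201  0.2320176  -0.62966758]
```

View pics/w6.png

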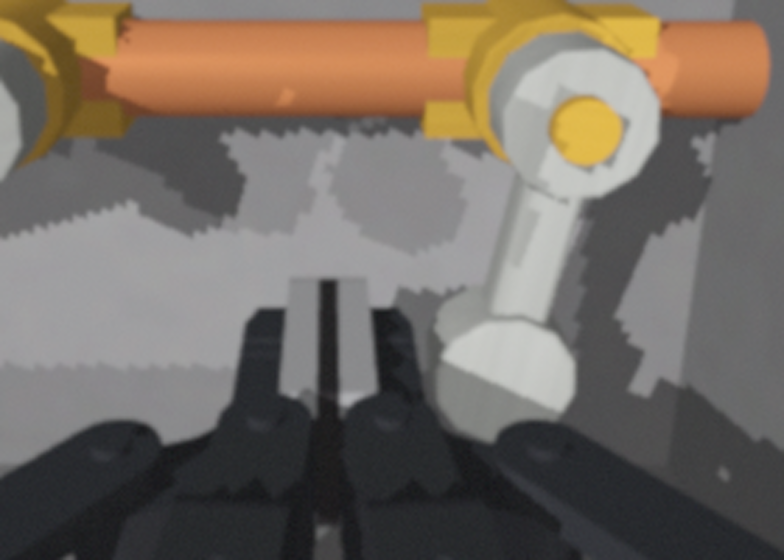

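The handle is now nearly square. The hub's top centre is at about crop (580,123) and the disc's top face centre at about (507,382).

```bash
python3 - <<'E'
from h import *
s=bot.get_state();d=bot.get_image("wrist")
p,q=[tobox(wray(200+x/2.8,150+y/2.8,.05,d,s)) for x,y in((580,123),(507,382))]
print(p,q,q-p,np.degrees(np.arctan2(-(q-p)[0],(q-p)[1])))
E
python3 -m pendant '[[[0,0.004,0],[0,0,0],0],[[0,0.003,0],[0,0,0],0],[[0,0.003,0],[0,0,0],0],[[0,0.002,0],[0,0,0],0],[[0,0,0],[0,0,0],0]]'
python3 -m pendant '[[[0,0.002,0],[0,0,0],0],[[0,0,0],[0,0,0],0]]'
python3 -m pendant '[[[0,0.002,0],[0,0,0],0],[[0,0,0],[0,0,0],0]]'
```

```text
[ 0.014268   -0.19520784] [-0.03061201 -0.18708498] [-0.04488001  0.00812286] 79.7410662196195
time: 13.05
eef_pos: [0.5423, -0.0332, 0.0369]
tcp_rot: [-3.141, 0.0, 0.288]
force: [-1.4, 2.6, -0.3]
finger_gap: -0.0
time: 13.25
eef_pos: [0.5423, -0.0341, 0.0368]
tcp_rot: [-3.14, 0.001, 0.288]
force: [-3.7, 11.0, 0.5]
finger_gap: 0.003
time: 13.45
eef_pos: [0.5424, -0.0349, 0.0368]
tcp_rot: [-3.139, 0.002, 0.288]
force: [-4.2, 20.5, 1.9]
finger_gap: -0.001
```

It's now against something stiff, presumably the stop. I'll back off and measure.

```bash
python3 -m pendant '[[[0,-0.006,0],[0,0,0],0],[[0,-0.008,0],[0,0,0],0],[[0,0,0],[0,0,0],0]]'
python3 - <<'E'
from h import *
s=bot.get_state();d=bot.get_image("wrist");cv2.imwrite("pics/w7.png",cv2.resize(d["pixels"][150:350,200:480,::-1],None,fx=2.8,fy=2.8,interpolation=cv2.INTER_CUBIC));print(s["eef_pos"],tobox(s["eef_pos"]),s["force"])
E
```

```text
time: 13.75
eef_pos: [0.5397, -0.0229, 0.0372]
tcp_rot: [3.141, -0.001, 0.289]
force: [-0.2, 0.6, 0.3]
finger_gap: 0.004
[ 0.53968426 -0.02289888  0.03717837] [-0.02483626 -0.15886965] [-0.24495417  0.6269185   0.29320323]
```

View pics/w7.png

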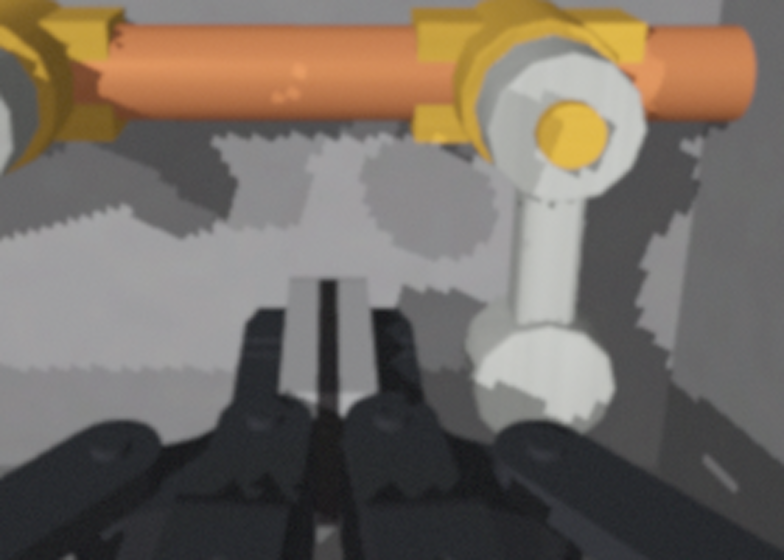

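The hub's top centre is at about (567,126) and the disc's centre at about (544,388). I'll compute the angle, then raise the arm clear for a second measurement.

```bash
python3 - <<'E'
from h import *
s=bot.get_state();d=bot.get_image("wrist")
p,q=[tobox(wray(200+x/2.8,150+y/2.8,.05,d,s)) for x,y in((567,126),(544,388))]
print(p,q,np.degrees(np.arctan2(-(q-p)[0],(q-p)[1])))
E
python3 -m pendant '[[[0,0,-0.02],[0,0,0],0],[[0,0,-0.04],[0,0,0],0],[[0,0,-0.05],[0,0,0],0],[[0,0,-0.04],[0,0,0],0],[[0.04,0,0],[0,0,0],0],[[-0.04,0,0],[0,0,0],0],[[-0.04,0,0],[0,0,0],0],[[-0.04,0,0],[0,0,0],0],[[-0.03,0,0],[0,0,0],0],[[0,0,0],[0,0,0],0]]'
python3 - <<'E'
from h import *
s=bot.get_state();d=bot.get_image("wrist");cv2.imwrite("pics/w8.png",cv2.resize(d["pixels"][0:300,100:540,::-1],None,fx=1.8,fy=1.8,interpolation=cv2.INTER_CUBIC)[:, :800]);print(s["eef_pos"],s["tcp_rot"],tobox(s["eef_pos"]),s["force"])
E
```

```text
[ 0.01441649 -0.19550329] [-0.03139537 -0.19550142] 89.99765461445452
time: 14.85
eef_pos: [0.4314, -0.0554, 0.1873]
tcp_rot: [-3.141, 0.001, 0.287]
force: [-0.6, 0.9, 0.3]
finger_gap: 0.0
[ 0.43136228 -0.0553632   0.18726217] [-3.14125083e+00  8.32170066e-04  2.86631008e-01] [-0.13791794 -0.15921329] [-0.6077835   0.92006265  0.32759013]
```

View pics/w8.png

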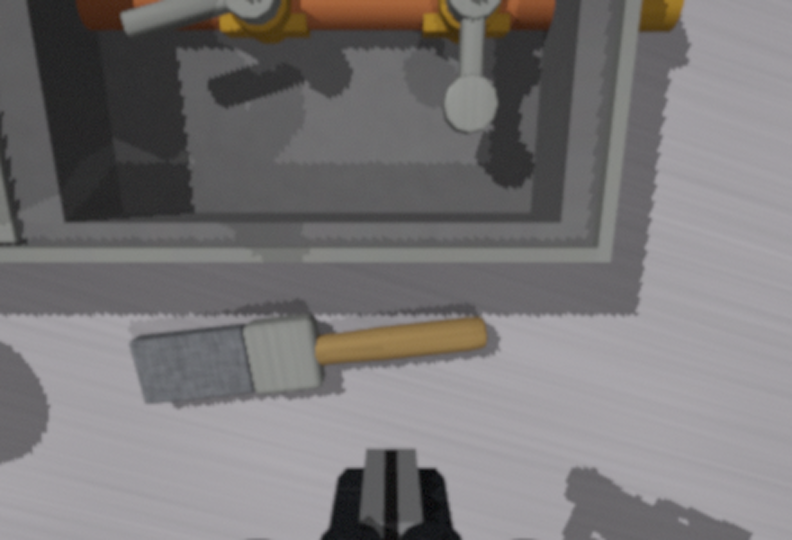

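The handle stands square across the pipe: hub (472,8), disc (470,102). The plain handle looks unchanged, the tool touches nothing, and the cover's corner is at (17,243). I'll check that corner and hand in.

Run:
```python
from h import *
s=bot.get_state();d=bot.get_image("wrist")
print("cover centre y", tobox(wray(100+17/1.8,243/1.8,.069,d,s))+[0,.12])
p,q=[tobox(wray(100+x/1.8,y/1.8,.05,d,s)) for x,y in((472,6),(470,102))];print(p,q,np.degrees(np.arctan2(-(q-p)[0],(q-p)[1])))
p,q=[tobox(wray(100+x/1.8,y/1.8,.048,d,s)) for x,y in((252,4),(128,22))];print("feed",np.arctan2(-(q-p)[0],(q-p)[1]))
d2=bot.get_image("top")["pixels"].astype(int)
a=cv2.imread("pics/top0.png")[:,:,::-1].astype(int)
for n,(u,v) in dict(bottle=(253,185),ring=(317,158),dish=(285,271),jar=(474,206),cyl=(162,244)).items():
    print(n,abs(d2-a)[v-14:v+15,u-14:u+15].mean().round(1))
print(s["joint_vel"].round(3)); print(bot.finish_job())
```

```text
cover centre y [-0.08716585  0.12559119]
[ 0.00894855 -0.19468947] [-0.02827114 -0.19537693] 91.0581524488377
feed 0.12330375934779259
bottle 7.7
ring 8.9
dish 8.6
jar 8.9
cyl 6.8
[ 0.019  0.03  -0.054  0.003  0.001  0.013]
the job is handed in; nothing more can be done
None
```

I pushed the cover across its rails onto the closed half, turned the disc-ended handle shut, and handed the job in at about 15 s. No verdict comes back, so these are my own checks.

- **Cover:** it moved smoothly under about 6 to 8 N. My last image measurement puts its centre at box y of about +0.126 m, against the required 0.108 m. That is about 4 mm short of touching the +y stop.
- **Disc-ended handle:** on the first push the fingertip rode up on the disc, with about 12 N upward force, and left the handle at about 80°. I backed off, went 5 mm deeper and pushed again until it met the stop at about 20 N. Two later camera measurements gave 90° and 91°.
- **Plain handle:** I never approached or touched it on purpose, and it looks the same in the later pictures. My rough final reading was 0.12 rad. I took no starting angle, so I can't put a number on any movement.
- **Things around the box:** the before-and-after overhead comparison around the bottle, gauge rim, dish, jar and cylinder showed only small, even brightness differences of 7 to 9 levels. I put that down to noise and shadow; it is not a position measurement. The brush was only checked by eye.
- **Clearance:** at hand-in the fingers were clear, about 0.19 m above the table and away from the box. The force reading was near zero.
- **Camera disagreement:** the cameras disagreed by 2 to 4 mm on where the box is, which the margins covered.

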